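# Load and tighten the flower press

### The arm

A 6-joint arm with a two-finger parallel gripper is mounted at the origin on the work surface. World frame = base frame: x ahead of the robot, y to its left, z up, the work surface at z = 0. Lengths are in m, angles in rad, forces in N, time in s.
With the tool pointing down it reaches from about 0.35 to 0.975 m from the base axis. Payload 4.9 kg.
Tool frame: the origin (TCP) lies at the very end of the fingers, on their centre line; the grasp point (between the pads) lies ctrl.grip_point_offset behind it (ctrl.grip_point_offset is the distance from the TCP to the grasp point, in m); z points along the fingers, y is the direction in which the jaws open and shut (so a half turn about z gives the same grasp; the last joint's range is limited). The gripper opens to 85 mm and grips with 20 to 120 N. Pads are 22 mm wide; open, the fingers measure 114 mm over their backs; the gripper's body (76 mm by 85 mm) begins 54 mm behind the grasp point. The pads swing forward as they close: fully open they stand 13 mm farther back than shut.
Start: joints at [1, 0.053, 1.613, -0, 1.476, -0.119], TCP at [0.273, 0.562, 0.231] pointing down, gripper open.
Joint ranges: [-3.01, 3.01], [-1.01, 2.22], [0.06, 2.58], [-1.02, 4.17], [0.09, 2.62], [-3.14, 3.14]. Speed limits (rad/s): [2.57, 2.57, 3.14, 3.14, 3.14, 3.14].

### API

Orientations are given as a rotation vector (axis times angle).
In Python, from station import ctrl gives the robot as it stands. The module is installed in compiled form; this text tells all that it offers.
- The arm moves only by the shell command python3 -m creep 'ROWS' [FORCE]. ROWS is JSON, a list of rows, each a list of 5 numbers: the closure in counts, from 0 (fully open) to 255 (shut), then the shift along the tool's x, y, z in mm, then the turn about the tool's z in rad. A call has 1 to 12 rows; each row is the pose to reach, as a shift and turn from the pose commanded when the call began, along the tool's axes at that moment; what a row does not reach only later rows make up. A row lasts 1/12 s, in which the tool goes at most 41.7 mm and 7.16 degrees, less where a joint would pass 70% of its speed; a pose out of reach is approached as far as the arm can. A call with a gripper value outside its range is refused whole. The fingers move at their own pace and stop on an object; FORCE is the grip in N (left out, the last holds). Time passes only in rows, so rows that repeat a pose let the fingers close. It gives the time, the measured TCP pose, the force and the opening at its end, in the units of the state.
- ctrl.get_obs(): the state, without advancing time (a new reading comes with each control period).
- ctrl.get_image(name): name is "side" or "top"; returns the picture (400x640x3 uint8, red, green, blue); there is no depth.
- ctrl.calibration(name): a dict with "fx", "fy", "cx", "cy" (pixels), "k1" (the pictures are not rectified: a ray, as slopes to the right and down, at radius r is drawn at 1 + k1 r^2 times it, then the intrinsics apply), "R" (3x3) and "t" (3): a world point X has camera coordinates R X + t. Camera axes: x right, y down, z forward; pixel columns grow to the right and rows downward; lengths in m; the calibration is good to about 2 mm. A picture is of the moment at which its call begins. calibration takes no time and is no camera call.
- ctrl.finish_job(): hands the job in, once; it reports no verdict.
Trained networks look in the newest picture that a camera, given by its name, has taken for a name from the list of things; names that differ only in an ending like _2 or _b are one class to them, and where a whole thing is asked for, a point or a joint stands for the part that bears it (a point fixed in the world has none). Each returns a list of dicts, best first, with "conf" (0 to 1); they miss things now and then, are a little off and sometimes report something else, mostly with a low value. They report only what shows in the picture. A call takes as long as a camera call.
- ctrl.boxes_of(camera, label): "rect" ([left, top, width, height] in pixels, round what is visible of it).
- ctrl.outline_of(camera, label): "mask" (400x640 bool, what is visible of it) and "rect" ([left, top, width, height] in pixels, round what is visible of it).
The state is a dict: "t": time; "q": joint angles; "dq": joint speeds; "effort": joint torques, N m; "tool_pos": TCP position; "tool_rot": TCP orientation; "contact_force": force on the tool from outside, world axes, zero at the start; "wrist_torque": the same for the moment, N m; "opening": finger opening in m.
Only numpy, scipy, OpenCV 4.12 (cv2) and the standard library are available. Lean on these libraries where they do the work, as an engineer would, in place of code of your own. Each camera call takes 0.05 s, during which the arm holds its last target. There are 200 camera calls.

### The job

Push the pressing pack straight in under the platen until it is fully home, square against the stop at the back of the flower press. Then hold the crank by its loose sleeve, gripped between the fingers the whole time the crank moves, and wind the platen down (clockwise from above) until it bites on the pack and about half a turn more, no tighter. Let go, leaving the press tightened and the other things on the table undisturbed.

Things in the scene. Friction and masses are not known exactly. Their poses are not given: they have to be found in the camera images.
- press: Bench-top screw press, fixed (all sizes here in mm). Origin on the table under the screw's axis; x runs from its open front (robot side) to its back, y to its left, z up. Wooden bed 250 x 250, top at z = 30; two steel pillars dia 18 at y = +-107 (x = 0); grey head beam 46 deep, z = 125 to 153. Screw and crank stand upright above the beam at x = y = 0.
- stop (a point): Foot of the front face of the steel stop rail across the back of the bed, 20 high: at x = 105, y = 0, z = 30 in the press frame.
- pack: Loose pressing pack lying on the bed, sticking out 28 to 50 at the front and a little askew: two plywood boards 210 (x) x 160 (y), each 9 thick, with springy card layers between. Thickness 40 to 52, different each time, not measured. 0.6 to 1.1 kg; slides on the bed at about 4 to 8 N. Origin: centre of its underside; home when it lies at x = 0 in the press frame, its back edge on the stop.
- platen: Wooden pressing plate 140 x 150 x 14 on the lower end of the screw; does not turn. Origin: centre of its underside. 58 above the bed at crank angle 0; goes down 10 per turn (1.59 per rad). First touches the pack 0.3 to 2.1 turns after the start; the card then pushes back harder and harder, about 27 N per mm.
- crank (a joint): Crank angle, rad. Grows as the crank turns clockwise seen from above, which lowers the screw, platen, crank and sleeve together by 10 mm a turn. At angle q the sleeve's axis lies at x = 60 cos q, y = -60 sin q (mm) in the press frame. Starts between -1.5 and 1.5. It stays where it is left.
- sleeve: Upright dark wooden grip sleeve on the crank end, dia 26, 70 high, spinning freely on its pin, so the hand need not turn; free all round, rivet head 6 above it. Origin: centre of its lower end, 216 above the table at crank angle 0. Winding takes about 7.5 N along its path (some 3 N still read when the hand pauses); past first touch either reading grows steadily by 3.6 N per half turn.
- sleeve_mid (a point): Point on the sleeve's axis at mid height, 35 above its lower end and 35 below its top.
- scissors: Bystander: yellow-handled scissors, 165 long, lying right of the press. Origin near the pivot, underneath.
- tape: Bystander: paper tape roll, dia 96, 19 high, left of the press front. Origin under its centre.
- twine: Bystander: twine spool, dia 52, 60 high, left of the press. Origin under its centre.
- glue: Bystander: white bottle, dia 48, 120 high, right of the press back. Origin under its centre.
- wire_reel: Bystander: flat wire reel, dia 60, 28 high, behind the press. Origin under its centre.
- pin_jar: Bystander: jar with steel lid, dia 60, 70 high, behind the press. Origin under its centre.
- blotters: Bystander: pad of spare blotters, 148 x 210 x 16, on the left of the table. Origin under its centre.

How it is judged:
On the way, in this order (a step that is already met when the one before it is completed fails the run):
1. the pack is home and square against the back stop (x of pack in the frame of press above -0.003 m and angle between the x axis of pack and the x axis of press, either way round below 0.035 rad and y of pack in the frame of press between -0.015 and 0.015 m and contact force between platen and pack below 5 N), for 0.2 s.
2. the platen bears on the pack (contact force between platen and pack above 20 N), for 0.2 s.
At the end, for the whole second after the job is handed in: Pack home: within 3 mm of the back stop, square within 2 degrees, within 15 mm of the middle; platen screwed down on it a quarter to 0.8 turn past first touch (70 to 215 N on the pack); crank released and at rest (x of pack in the frame of press above -0.003 m and angle between the x axis of pack and the x axis of press, either way round below 0.035 rad and y of pack in the frame of press between -0.015 and 0.015 m and contact force between platen and pack between 70 and 215 N and velocity of joint crank between -0.05 and 0.05 rad/s).
It fails at once if the press is overtightened (about 0.9 turn past first touch, 245 N on the pack) (contact force between platen and pack above 245 N).
It fails at once if the crank moves (over 0.5 rad/s) while its sleeve is not held between the fingers ((velocity of joint crank above 0.5 rad/s or velocity of joint crank below -0.5 rad/s) and (contact force between the fingers and sleeve below 0.3 N or horizontal distance between the grasp point and sleeve_mid above 0.02 m)).
It fails at once if another thing on the table is shifted by more than 30 mm (distance of any of scissors, tape, twine, glue, wire_reel, pin_jar, blotters from where it was at the start of the episode above 0.03 m).
It also fails if it takes over 72 s, if anything falls off the work surface, if the arm or the gripper's body presses on something with over 40 N, if the wrist force passes 120 N, or if a joint passes its speed limit or range.

## Working session

There is one attempt and no reset: what is moved stays moved. The work goes in short steps, Python scripts to look and compute and a shell command to move; the robot and the scene stay as the last step left them, time stands still between calls to the robot, and variables do not carry over. Pictures are saved under pics/ and viewed, about 8 in all and at most 12, crops included, and the job is handed in when it is done.

```bash
mkdir -p pics; ls
cat > h.py <<'E'
import numpy as np, cv2
from station import ctrl
from scipy.spatial.transform import Rotation as Ro
def cal(n):
    c=ctrl.calibration(n); return c,np.array(c['R']),np.array(c['t'])
def proj(n,X):
    c,R,t=cal(n); p=np.atleast_2d(X)@R.T+t; s=p[:,:2]/p[:,2:]; r2=(s**2).sum(1,keepdims=True)
    return s*(1+c['k1']*r2)*[c['fx'],c['fy']]+[c['cx'],c['cy']]
def ray(n,uv):
    c,R,t=cal(n); d=(np.atleast_2d(uv)-[c['cx'],c['cy']])/[c['fx'],c['fy']]; s=d.copy()
    for _ in range(20): s=d/(1+c['k1']*(s**2).sum(1,keepdims=True))
    return -R.T@t, np.c_[s,np.ones(len(s))]@R
def onz(n,uv,z):
    o,d=ray(n,uv); return o+d*((z-o[2])/d[:,2:])
def shot(n,f,crop=None,sc=1):
    im=ctrl.get_image(n)[:,:,::-1].copy()
    a=im
    if crop: x,y,w,h=crop; a=im[y:y+h,x:x+w]
    cv2.imwrite('pics/'+f,cv2.resize(a,None,fx=sc,fy=sc,interpolation=cv2.INTER_CUBIC)); return im
E
python3 - <<'E'
from h import *
np.set_printoptions(precision=4,suppress=True)
o=ctrl.get_obs(); print(o['tool_pos'],o['tool_rot'],Ro.from_rotvec(o['tool_rot']).as_matrix(),ctrl.grip_point_offset)
for n in('top','side'):
    shot(n,n+'1.png'); c,R,t=cal(n); print(n,-R.T@t,R[2],c['fx'])
    for l in('press','pack','platen','crank','sleeve','scissors','tape','twine','glue'):
        print(l,[(round(b['conf'],2),np.round(b['rect'])) for b in ctrl.boxes_of(n,l)[:2]])
E
```

```text
pics
[0.2725 0.5618 0.2301] [-0.7036 -3.061   0.003 ] [[-0.8996  0.4366 -0.0011]
 [ 0.4366  0.8996 -0.0017]
 [ 0.0003 -0.002  -1.    ]] 0.0187
top [0.3284 0.0398 1.1277] [ 0.2182  0.0068 -0.9759] 430.6880870320233
press [(0.69, array([322., 126., 115., 117.]))]
pack [(0.7, array([336., 165.,  74.,  87.])), (0.39, array([346., 128.,  67.,  88.]))]
platen [(0.58, array([346., 128.,  66.,  89.]))]
crank [(0.97, array([374., 124.,  18.,  58.]))]
sleeve [(0.5, array([376., 130.,  11.,  22.]))]
scissors [(0.91, array([432., 182.,  30.,  62.]))]
tape [(0.76, array([273., 202.,  34.,  33.]))]
twine [(0.57, array([373., 130.,  18.,  21.])), (0.52, array([302., 152.,  16.,  12.]))]
glue [(0.78, array([442., 142.,  26.,  32.]))]
side [0.4603 0.8908 1.0996] [ 0.0637 -0.6776 -0.7327] 463.73672804446414
press [(0.86, array([254., 134.,  83., 107.]))]
pack [(0.74, array([275., 173.,  74.,  50.])), (0.42, array([308., 241.,  33.,  34.]))]
platen [(0.73, array([273., 136.,  56.,  71.]))]
crank [(0.58, array([271., 136.,  31.,  32.]))]
sleeve [(0.71, array([271., 139.,  10.,  20.]))]
scissors [(0.8, array([311., 154.,  34.,  22.]))]
tape [(0.58, array([306., 245.,  33.,  32.])), (0.41, array([390., 293.,  60.,  80.]))]
twine [(0.67, array([254., 239.,  18.,  15.]))]
glue [(0.59, array([279., 133.,  13.,  22.]))]
```

Run:
```python
from h import *
a=cv2.imread('pics/top1.png');b=cv2.imread('pics/side1.png')
A=cv2.resize(a[100:280,260:480],None,fx=3.6,fy=3.3,interpolation=cv2.INTER_CUBIC)
cv2.imwrite('pics/a.png',cv2.resize(a[105:270,260:480],(800,600),interpolation=cv2.INTER_CUBIC))
cv2.imwrite('pics/b.png',cv2.resize(b[120:285,220:440],(800,600),interpolation=cv2.INTER_CUBIC))
```

```text
(no output)
```

View pics/a.png

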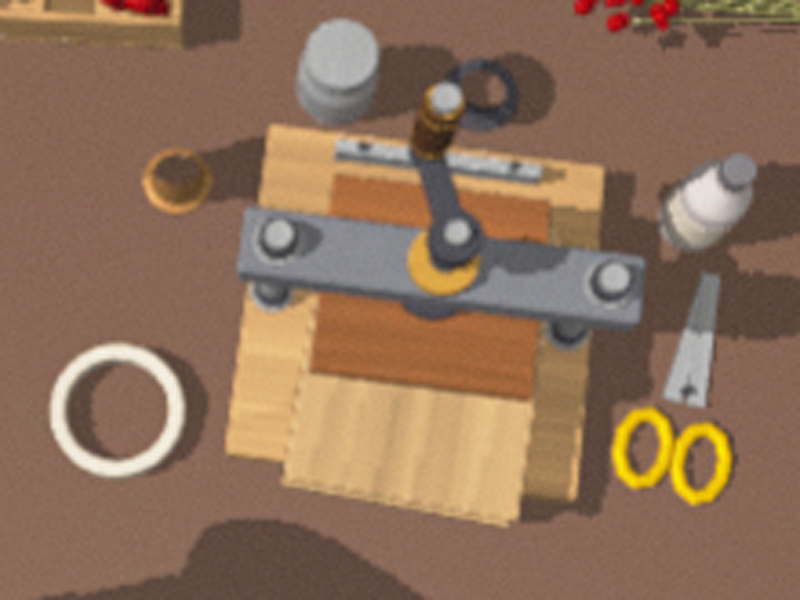

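View pics/b.png

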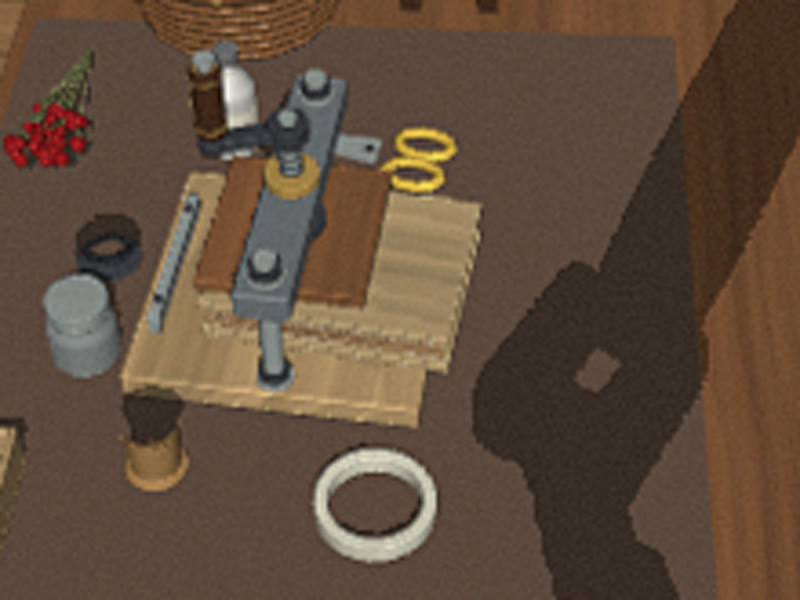

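```bash
cat >> h.py <<'E'
def tri(pa,pb):
    (o1,d1),(o2,d2)=ray('top',pa),ray('side',pb); out=[]
    for u,v in zip(d1,d2):
        s=np.linalg.lstsq(np.c_[u,-v],o2-o1,rcond=None)[0]; p,q=o1+s[0]*u,o2+s[1]*v
        out.append(np.r_[(p+q)/2,np.linalg.norm(p-q)])
    return np.array(out)
A=lambda p:np.array(p)/3.6364+[260,105]
B=lambda p:np.array(p)/3.6364+[220,120]
E
python3 - <<'E'
from h import *
np.set_printoptions(precision=4,suppress=True)
print('nut screw, rivet, pillar L, pillar R');print(tri(A([(457,232),(446,97),(280,235),(615,278)]),B([(289,120),(205,62),(264,262),(315,80)])))
bt=onz('top',A([(270,125),(604,165),(228,453),(577,498)]),.03);print('bed top',bt)
print('bed side',onz('side',B([(192,172),(125,380),(418,407)]),.03))
M=np.array([[.125,.125],[.125,-.125],[-.125,.125],[-.125,-.125]])
c=bt[:,:2].mean(0); Z=(bt[:,0]-c[0]+1j*(bt[:,1]-c[1])); W=M[:,0]+1j*M[:,1]
print('c',c,'yaw',np.angle((Z*W.conj()).sum()),'scale',abs((Z*W.conj()).sum())/(abs(W)**2).sum())
print('pack front top @z .07..',onz('top',A([(285,487),(508,523)]),.075)); print(onz('side',B([(450,350),(482,205)]),.075))
print('pack tri',tri(A([(285,485),(510,522),(308,375),(531,398)]),B([(448,350),(481,204),(366,304),(388,190)])))
E
```

```text
nut screw, rivet, pillar L, pillar R
[[ 0.6117 -0.0903  0.2202  0.0014]
 [ 0.6691 -0.0728  0.2909  0.0015]
 [ 0.6218  0.0149  0.1686  0.0005]
 [ 0.6026 -0.1979  0.1696  0.0006]]
bed top [[ 0.7485  0.0219  0.03  ]
 [ 0.7282 -0.2251  0.03  ]
 [ 0.5015  0.0422  0.03  ]
 [ 0.4807 -0.2042  0.03  ]]
bed side [[ 0.7257 -0.226   0.03  ]
 [ 0.7452  0.0239  0.03  ]
 [ 0.5029  0.0385  0.03  ]]
c [ 0.6147 -0.0913] yaw -0.0829683430759933 scale 0.9913193268894522
pack front top @z .07.. [[ 0.4729  0.0026  0.075 ]
 [ 0.4554 -0.1479  0.075 ]]
[[ 0.4787  0.015   0.075 ]
 [ 0.4577 -0.151   0.075 ]]
pack tri [[ 0.4786  0.0018  0.0587  0.0041]
 [ 0.4572 -0.149   0.0777  0.0027]
 [ 0.5466 -0.0094  0.0984  0.0013]
 [ 0.5404 -0.1625  0.078   0.0014]]
```

```bash
cat >> h.py <<'E'
P=np.array([.613,-.091]); YAW=-.087
def pw(x,y): # press mm -> world m
    c,s=np.cos(YAW),np.sin(YAW); return P+np.array([c*x-s*y,s*x+c*y])/1000
def wp(w):
    c,s=np.cos(YAW),np.sin(YAW); d=(np.array(w[:2])-P)*1000; return np.array([c*d[0]+s*d[1],-s*d[0]+c*d[1]])
def go(x,y,z):  # tcp target press-frame mm (z m above table in mm)
    o=ctrl.get_obs(); R=Ro.from_rotvec(o['tool_rot']).as_matrix(); w=np.r_[pw(x,y),z/1000]
    print('shift',np.round((R.T@(w-o['tool_pos']))*1000,1),'now press',wp(o['tool_pos']).round(1),'z',o['tool_pos'][2]*1000,'F',np.round(o['contact_force'],1),'open',o['opening'],'t',o['t'],
     'tool y ang rel press y',np.arctan2(R[1,1],R[0,1])-np.pi/2-YAW)
E
python3 -c "
from h import *
go(-190,4,200)"
```

```text
shift [-412.3 -503.3   31.3] now press [-395.6  621.2] z 231.31363686942296 F [0.1 1.  0.7] open 0.08546361450108642 t 1.0 tool y ang rel press y -0.3648104314567411
```

```bash
python3 -m creep '[[0,-25,-31,3,-0.1],[0,-50,-62,6,-0.2],[0,-75,-93,9,-0.3],[0,-100,-124,12,-0.365],[0,-125,-155,15,-0.365],[0,-150,-186,18,-0.365],[0,-175,-217,21,-0.365],[0,-200,-248,24,-0.365],[0,-225,-279,27,-0.365],[0,-250,-310,30,-0.365],[0,-275,-341,31,-0.365],[0,-300,-372,31,-0.365]]'; python3 -c "
from h import *
go(-190,4,200)"
```

```text
t: 2.0
tool_pos: [0.3801, 0.0948, 0.2002]
tool_rot: [0.136, 3.138, 0.0]
contact_force: [1.5, 0.4, 0.7]
opening: 0.0853
shift [ -58.  -160.9    0.3] now press [-248.1  164.9] z 200.24890763820738 F [1.5 0.4 0.7] open 0.08528806237807139 t 2.0 tool y ang rel press y 0.0006472774486044053
```

```bash
python3 -m creep '[[0,-14,-40,0,0],[0,-28,-80,0,0],[0,-43,-120,0,0],[0,-58,-161,0,0],[0,-58,-161,30,0],[0,-58,-161,65,0],[0,-58,-161,100,0],[0,-58,-161,130,0],[0,-58,-161,150,0],[0,-58,-161,164,0],[0,-58,-161,164,0]]'
python3 - <<'E'
from h import *
go(-190,4,36)
a=shot('top','t2.png');b=shot('side','s2.png')
cv2.imwrite('pics/c.png',np.hstack([cv2.resize(a[110:285,300:460],(400,438),interpolation=cv2.INTER_CUBIC),cv2.resize(b[120:295,250:410],(400,438),interpolation=cv2.INTER_CUBIC)]))
E
```

```text
t: 2.92
tool_pos: [0.4212, -0.0679, 0.0328]
tool_rot: [-0.136, -3.132, -0.003]
contact_force: [-0.1, 0.6, 0.3]
opening: 0.0857
shift [-3.  -2.4 -3.3] now press [-193.     6.4] z 32.774021379356796 F [-0.1  0.6  0.3] open 0.08572865566686119 t 2.9167 tool y ang rel press y -5.4289177229466246e-05
```

View pics/c.png

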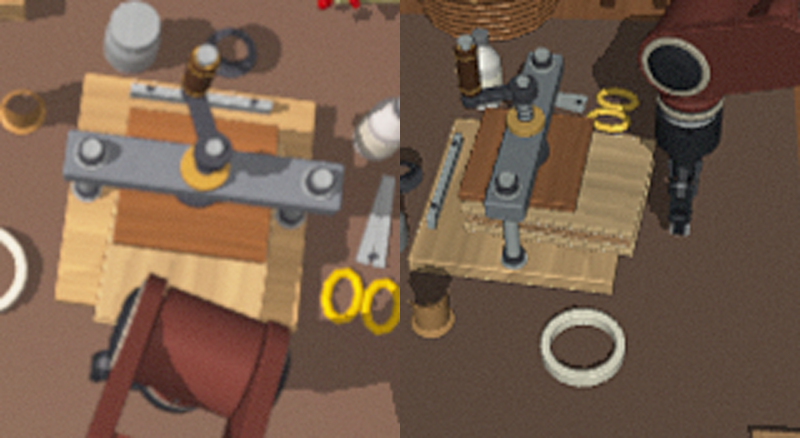

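```bash
python3 -m creep '[[0,-6,-2,-3,0],[0,-12,-2,-3,0],[0,-18,-2,-3,0],[0,-24,-2,-3,0],[0,-29,-2,-3,0],[0,-33,-2,-3,0],[0,-37,-2,-3,0],[0,-41,-2,-3,0],[0,-45,-2,-3,0],[0,-49,-2,-3,0],[0,-53,-2,-3,0],[0,-57,-2,-3,0]]'; python3 -c "
from h import *
go(-116,4,36)"
```

```text
t: 4.02
tool_pos: [0.4793, -0.076, 0.0389]
tool_rot: [-0.137, -3.133, 0.001]
contact_force: [-7.3, -0.9, 4.3]
opening: 0.0854
shift [-18.5   0.7   2.8] now press [-134.5    3.3] z 38.86587591550005 F [-7.3 -0.9  4.3] open 0.08542638794615745 t 4.0167 tool y ang rel press y -0.0002757635125254232
```

```bash
python3 -m creep '[[0,-3,0,0,0],[0,-6,0,0,0],[0,-9,0,0,0],[0,-11,0,0,0],[0,-13,0,0,0],[0,-13,0,0,0]]'; python3 -m creep '[[0,-1,0,0,0],[0,-2,0,0,0],[0,-3,0,0,0]]';python3 -c "
from h import *
go(-116,4,36)"
```

```text
t: 4.52
tool_pos: [0.4924, -0.0766, 0.0387]
tool_rot: [-0.136, -3.134, -0.001]
contact_force: [-5.1, 0.0, 2.3]
opening: 0.0856
t: 4.77
tool_pos: [0.4948, -0.0767, 0.0386]
tool_rot: [-0.136, -3.133, -0.001]
contact_force: [-7.6, -0.5, 4.4]
opening: 0.0853
shift [-3.   0.1  2.6] now press [-119.     3.9] z 38.633723662877806 F [-7.6 -0.5  4.4] open 0.08527778081309097 t 4.7667 tool y ang rel press y 0.0005327325014199691
```

```bash
python3 -m creep '[[0,-1,0,0,0],[0,-2,0,0,0],[0,-3,0,0,0]]'; python3 -m creep '[[0,-1,0,0,0],[0,-2,0,0,0]]';python3 -m creep '[[0,-1,0,0,0],[0,-2,0,0,0]]';python3 -c "
from h import *
go(-116,4,36)"
```

```text
t: 5.02
tool_pos: [0.4978, -0.077, 0.0386]
tool_rot: [-0.136, -3.133, -0.001]
contact_force: [-8.7, -0.1, 5.2]
opening: 0.086
t: 5.18
tool_pos: [0.4981, -0.0769, 0.0383]
tool_rot: [-0.135, -3.128, -0.002]
contact_force: [-15.4, 0.2, 11.3]
opening: 0.0851
t: 5.35
tool_pos: [0.498, -0.0769, 0.0379]
tool_rot: [-0.135, -3.122, -0.002]
contact_force: [-23.6, 1.3, 15.8]
opening: 0.0854
shift [ 0.2 -0.1  1.9] now press [-115.8    4.1] z 37.92016500583108 F [-23.6   1.3  15.8] open 0.08538944834109025 t 5.35 tool y ang rel press y 0.0007731333106766602
```

```bash
python3 -m creep '[[0,-1,0,0,0],[0,-1,0,0,0],[0,-1,0,0,0]]'; python3 -m creep '[[0,10,0,0,0],[0,30,0,-5,0],[0,60,0,-20,0],[0,60,0,-60,0],[0,60,0,-100,0],[0,60,0,-140,0],[0,60,0,-180,0],[0,60,0,-220,0],[0,60,0,-260,0],[0,60,40,-290,0],[0,60,80,-290,0],[0,60,120,-290,0]]'
python3 - <<'E'
from h import *
go(0,0,400)
a=shot('top','t3.png');b=shot('side','s3.png')
cv2.imwrite('pics/d.png',np.hstack([cv2.resize(a[110:285,300:460],(400,438),interpolation=cv2.INTER_CUBIC),cv2.resize(b[120:295,250:410],(400,438),interpolation=cv2.INTER_CUBIC)]))
E
```

```text
t: 5.6
tool_pos: [0.498, -0.0769, 0.0379]
tool_rot: [-0.134, -3.12, -0.002]
contact_force: [-25.4, 1.3, 17.5]
opening: 0.0855
t: 6.6
tool_pos: [0.4564, 0.0441, 0.3331]
tool_rot: [0.14, 3.131, 0.0]
contact_force: [0.5, 1.2, -0.6]
opening: 0.0856
shift [-168.6 -120.5  -65.7] now press [-167.8  121. ] z 333.13451184441647 F [ 0.5  1.2 -0.6] open 0.0855735728964022 t 6.6 tool y ang rel press y -0.002643702575961332
```

View pics/d.png

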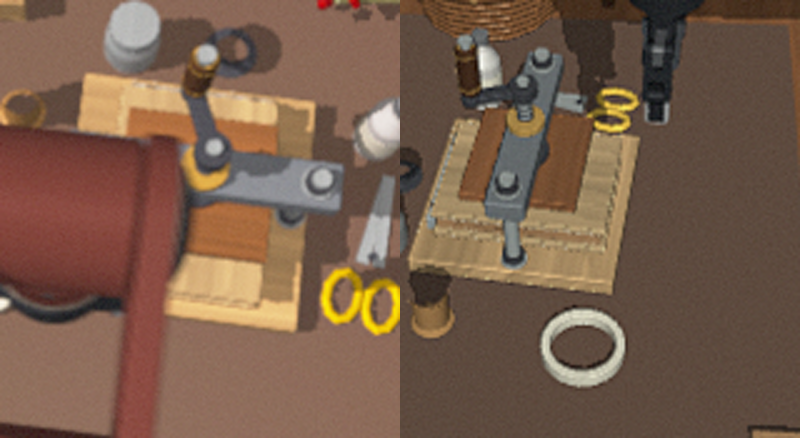

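```bash
python3 -m creep '[[0,-37,-16,0,0],[0,-74,-33,0,0],[0,-111,-49,0,0],[0,-148,-65,0,0],[0,-185,-82,0,0],[0,-223,-98,0,0],[0,-223,-98,0,0],[0,-223,-98,0,0]]'
python3 - <<'E'
from h import *
go(55.6,22.4,233)
a=shot('top','t4.png');b=shot('side','s4.png')
cv2.imwrite('pics/e.png',cv2.resize(b[80:240,220:380],(600,600),interpolation=cv2.INTER_CUBIC))
E
```

```text
t: 7.37
tool_pos: [0.6695, -0.0753, 0.3254]
tool_rot: [-0.139, -3.133, -0.001]
contact_force: [0.7, 0.4, 0.1]
opening: 0.0851
shift [-1.1  1.8 92.4] now press [55.  20.5] z 325.4048428593505 F [0.7 0.4 0.1] open 0.08512030755740906 t 7.3667 tool y ang rel press y -0.0017493206477669776
```

View pics/e.png

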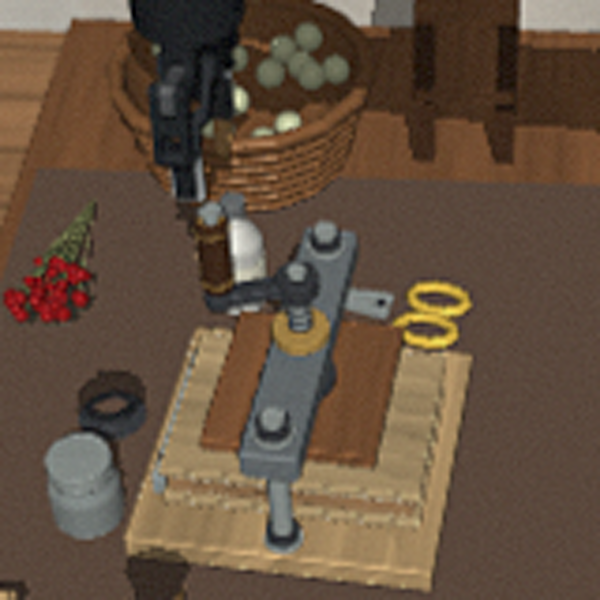

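```bash
python3 -m creep '[[0,-1,2,15,0],[0,-1,2,35,0],[0,-1,2,55,0],[0,-1,2,75,0],[0,-1,2,87,0],[0,-1,2,92,0],[0,-1,2,92,0]]'
python3 - <<'E'
from h import *
go(55.6,22.4,233)
b=cv2.imread('pics/s4.png')
x0,y0,s=250,180,6
c=cv2.resize(b[y0:y0+60,x0:x0+100],None,fx=s,fy=s,interpolation=cv2.INTER_CUBIC); c=cv2.resize(c,(600,360))
for X in(-100,-60,60,95):
  for T in (0,9,40,46,52):
    u=(proj('side',np.r_[pw(X,84),.03+T/1000])[0]+.5-[x0,y0])*s-.5
    cv2.circle(c,tuple(int(v) for v in u),2,(0,255,0) if T in(0,46) else (255,0,0),-1)
    print(X,T,u.round())
cv2.imwrite('pics/f.png',c)
E
```

```text
t: 8.05
tool_pos: [0.6686, -0.071, 0.2359]
tool_rot: [-0.135, -3.137, -0.001]
contact_force: [-1.6, 0.0, -0.4]
opening: 0.0852
shift [-1.9 -2.4  2.9] now press [53.7 24.7] z 235.92193558664627 F [-1.6  0.  -0.4] open 0.08518508518324443 t 8.05 tool y ang rel press y 0.0007090060693870914
-100 0 [481. 254.]
-100 9 [480. 243.]
-100 40 [480. 202.]
-100 46 [480. 194.]
-100 52 [480. 186.]
-60 0 [402. 245.]
-60 9 [401. 234.]
-60 40 [399. 193.]
-60 46 [399. 185.]
-60 52 [399. 177.]
60 0 [168. 220.]
60 9 [167. 208.]
60 40 [161. 167.]
60 46 [160. 159.]
60 52 [159. 151.]
95 0 [101. 212.]
95 9 [ 99. 200.]
95 40 [ 92. 160.]
95 46 [ 91. 152.]
95 52 [ 90. 143.]
```

View pics/f.png

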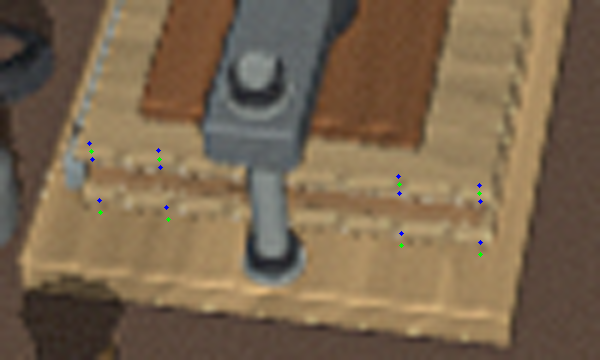

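```bash
python3 -m creep '[[60,-1,-1,3,0],[120,-1,-1,3,0],[180,-1,-1,3,0],[230,-1,-1,3,0],[255,-1,-1,3,0],[255,-1,-1,3,0],[255,-1,-1,3,0],[255,-1,-1,3,0]]' 60; python3 -c "
from h import *
go(55.6,22.4,233)
import math
x,y=wp(ctrl.get_obs()['tool_pos']);print('q',-math.atan2(y,x),math.hypot(x,y))"
```

```text
t: 8.72
tool_pos: [0.6711, -0.0736, 0.2355]
tool_rot: [0.137, 3.137, -0.003]
contact_force: [-1.9, -3.4, 4.8]
opening: 0.0248
shift [0.8 0.  2.5] now press [56.4 22.4] z 235.54160120280991 F [-1.9 -3.4  4.8] open 0.02475071287106473 t 8.7167 tool y ang rel press y -0.00020770483419704777
q -0.37789427500182227 60.69685998364713
```

Run:
```python
import numpy as np
for k in range(3):
    q0=-.38+k*2*np.pi/3; q=q0+np.radians(np.arange(10,121,10))
    print(k,[[round(-60*(np.cos(a)-np.cos(q0)),1),round(-60*(np.sin(a)-np.sin(q0)),1),round(1.59*(a-q0),1)] for a in q])
```

```text
0 [[np.float64(-3.0), np.float64(-10.0), np.float64(0.3)], [np.float64(-4.3), np.float64(-20.4), np.float64(0.6)], [np.float64(-3.7), np.float64(-30.8), np.float64(0.8)], [np.float64(-1.3), np.float64(-41.0), np.float64(1.1)], [np.float64(2.9), np.float64(-50.6), np.float64(1.4)], [np.float64(8.6), np.float64(-59.4), np.float64(1.7)], [np.float64(15.7), np.float64(-67.0), np.float64(1.9)], [np.float64(24.1), np.float64(-73.3), np.float64(2.2)], [np.float64(33.5), np.float64(-78.0), np.float64(2.5)], [np.float64(43.5), np.float64(-81.0), np.float64(2.8)], [np.float64(53.9), np.float64(-82.2), np.float64(3.1)], [np.float64(64.3), np.float64(-81.6), np.float64(3.3)]]
1 [[np.float64(10.2), np.float64(2.4), np.float64(0.3)], [np.float64(19.8), np.float64(6.5), np.float64(0.6)], [np.float64(28.5), np.float64(12.2), np.float64(0.8)], [np.float64(36.2), np.float64(19.4), np.float64(1.1)], [np.float64(42.4), np.float64(27.8), np.float64(1.4)], [np.float64(47.1), np.float64(37.1), np.float64(1.7)], [np.float64(50.2), np.float64(47.1), np.float64(1.9)], [np.float64(51.4), np.float64(57.5), np.f
[... 207 characters left out ...]
4(96.5), np.float64(3.3)]]
2 [[np.float64(-7.2), np.float64(7.6), np.float64(0.3)], [np.float64(-15.5), np.float64(13.9), np.float64(0.6)], [np.float64(-24.9), np.float64(18.6), np.float64(0.8)], [np.float64(-34.9), np.float64(21.6), np.float64(1.1)], [np.float64(-45.3), np.float64(22.8), np.float64(1.4)], [np.float64(-55.7), np.float64(22.3), np.float64(1.7)], [np.float64(-65.9), np.float64(19.9), np.float64(1.9)], [np.float64(-75.5), np.float64(15.7), np.float64(2.2)], [np.float64(-84.3), np.float64(10.0), np.float64(2.5)], [np.float64(-91.9), np.float64(2.8), np.float64(2.8)], [np.float64(-98.1), np.float64(-5.5), np.float64(3.1)], [np.float64(-102.9), np.float64(-14.9), np.float64(3.3)]]
```

```bash
cat > f.py <<'E'
from h import *
o=ctrl.get_obs(); x,y=wp(o['tool_pos']); q=-np.arctan2(y,x); r=np.hypot(x,y)
c,s=np.cos(YAW),np.sin(YAW); F=np.array(o['contact_force']); fx,fy=c*F[0]+s*F[1],-s*F[0]+c*F[1]
print('  q%.3f r%.1f z%.1f  res %.1f rad %.1f fz %.1f open %.1f t %.2f'%(q,r,o['tool_pos'][2]*1e3,fx*np.sin(q)+fy*np.cos(q),fx*np.cos(q)-fy*np.sin(q),F[2],o['opening']*1e3,o['t']))
E
python3 -m creep '[[255,-1.5,-5,0.1,0],[255,-3,-10,0.3,0],[255,-4.3,-20.4,0.6,0],[255,-3.7,-30.8,0.8,0],[255,-1.3,-41,1.1,0],[255,2.9,-50.6,1.4,0],[255,8.6,-59.4,1.7,0],[255,15.7,-67,1.9,0],[255,24.1,-73.3,2.2,0],[255,33.5,-78,2.5,0],[255,43.5,-81,2.8,0],[255,53.9,-82.2,3.1,0]]' >/dev/null; python3 f.py
python3 -m creep '[[255,10.4,0.6,0.2,0]]' >/dev/null;python3 f.py;python3 -m creep '[[255,0,0,0,0],[255,0,0,0,0]]' >/dev/null;python3 f.py
```

```text
q1.492 r61.0 z232.6  res 8.3 rad 6.6 fz 2.4 open 24.9 t 9.72
  q1.669 r60.8 z232.3  res 7.1 rad 6.2 fz 1.8 open 24.8 t 9.80
  q1.698 r60.7 z232.3  res 1.2 rad 6.1 fz 3.8 open 24.8 t 9.97
```

```bash
python3 -m creep '[[255,10.2,2.4,0.3,0],[255,19.8,6.5,0.6,0],[255,28.5,12.2,0.8,0],[255,36.2,19.4,1.1,0],[255,42.4,27.8,1.4,0],[255,47.1,37.1,1.7,0]]' >/dev/null; python3 f.py
python3 -m creep '[[255,3.1,10,0.3,0],[255,4.3,20.4,0.6,0],[255,3.7,30.9,0.8,0],[255,1.3,41,1.1,0],[255,-2.8,50.7,1.4,0],[255,-8.6,59.4,1.7,0]]' >/dev/null; python3 f.py
python3 -m creep '[[255,-7.2,7.6,0.3,0],[255,-15.5,13.9,0.6,0],[255,-24.9,18.6,0.8,0],[255,-34.9,21.6,1.1,0],[255,-45.3,22.8,1.4,0],[255,-55.7,22.3,1.7,0]]' >/dev/null; python3 f.py
python3 -m creep '[[255,-10.2,-2.4,0.3,0],[255,-19.8,-6.6,0.6,0],[255,-28.6,-12.3,0.8,0],[255,-36.2,-19.5,1.1,0],[255,-42.4,-27.8,1.4,0],[255,-47.2,-37.2,1.7,0]]' >/dev/null; python3 f.py; python3 -m creep '[[255,0,0,0,0],[255,0,0,0,0]]' >/dev/null;python3 f.py
```

```text
q2.739 r59.4 z230.5  res 8.1 rad -0.2 fz 2.6 open 25.0 t 10.47
  q-2.475 r58.7 z228.8  res 8.1 rad -6.0 fz 3.8 open 24.4 t 10.97
  q-1.431 r59.4 z227.1  res 8.0 rad -8.9 fz 8.7 open 24.7 t 11.47
  q-0.422 r60.7 z225.5  res 8.9 rad -5.6 fz 10.3 open 24.9 t 11.97
  q-0.392 r60.7 z225.5  res 0.9 rad -3.7 fz 6.6 open 24.7 t 12.13
```

```bash
python3 -m creep '[[255,-3,-11,-0.7,0],[255,-4.3,-21.4,-0.4,0],[255,-3.7,-31.8,-0.2,0],[255,-1.3,-42,0.1,0],[255,2.9,-51.6,0.4,0],[255,8.6,-60.4,0.7,0]]' >/dev/null; python3 f.py
python3 -m creep '[[255,7.1,-7.6,0.2,0],[255,15.5,-13.9,0.5,0],[255,24.9,-18.6,0.8,0],[255,34.9,-21.6,1.1,0],[255,45.3,-22.8,1.4,0],[255,55.7,-22.2,1.7,0]]' >/dev/null; python3 f.py
python3 -m creep '[[255,10.2,2.4,0.3,0],[255,19.8,6.5,0.6,0],[255,28.5,12.2,0.8,0],[255,36.2,19.4,1.1,0],[255,42.4,27.8,1.4,0],[255,47.1,37.1,1.7,0]]' >/dev/null; python3 f.py;  python3 -m creep '[[255,0,0,0,0],[255,0,0,0,0]]' >/dev/null;python3 f.py
```

```text
q0.615 r61.4 z224.1  res 7.7 rad 5.1 fz 0.4 open 24.7 t 12.63
  q1.673 r60.8 z222.3  res 8.2 rad 2.3 fz -1.0 open 24.6 t 13.13
  q2.729 r59.4 z220.6  res 8.7 rad -1.7 fz 0.5 open 24.7 t 13.63
  q2.759 r59.4 z220.5  res 1.2 rad 0.6 fz 3.2 open 24.7 t 13.80
```

```bash
python3 -m creep '[[255,3.1,10,0.3,0],[255,4.3,20.4,0.6,0],[255,3.7,30.9,0.8,0],[255,1.3,41,1.1,0],[255,-2.8,50.7,1.4,0],[255,-8.6,59.4,1.7,0]]' >/dev/null; python3 f.py
python3 -m creep '[[255,-7.2,7.6,0.3,0],[255,-15.5,13.9,0.6,0],[255,-24.9,18.6,0.8,0]]' >/dev/null; python3 f.py
python3 -m creep '[[255,-10,3,0.3,0],[255,-20.4,4.2,0.6,0],[255,-30.8,3.7,0.9,0]]' >/dev/null; python3 f.py;  python3 -m creep '[[255,0,0,0,0],[255,0,0,0,0]]' >/dev/null;python3 f.py
python3 - <<'E'
from h import *
b=shot('side','s5.png'); x0,y0=240,170
cv2.imwrite('pics/g.png',cv2.resize(b[y0:y0+75,x0:x0+100],(800,600),interpolation=cv2.INTER_CUBIC))
E
```

```text
q-2.491 r58.7 z218.9  res 8.0 rad -4.9 fz 4.4 open 24.9 t 14.30
  q-1.960 r58.8 z218.0  res 8.7 rad -5.2 fz 6.4 open 24.5 t 14.55
  q-1.438 r59.3 z217.2  res 8.2 rad -6.3 fz 8.3 open 24.8 t 14.80
  q-1.413 r59.3 z217.2  res 0.5 rad -4.6 fz 4.4 open 24.7 t 14.97
```

View pics/g.png

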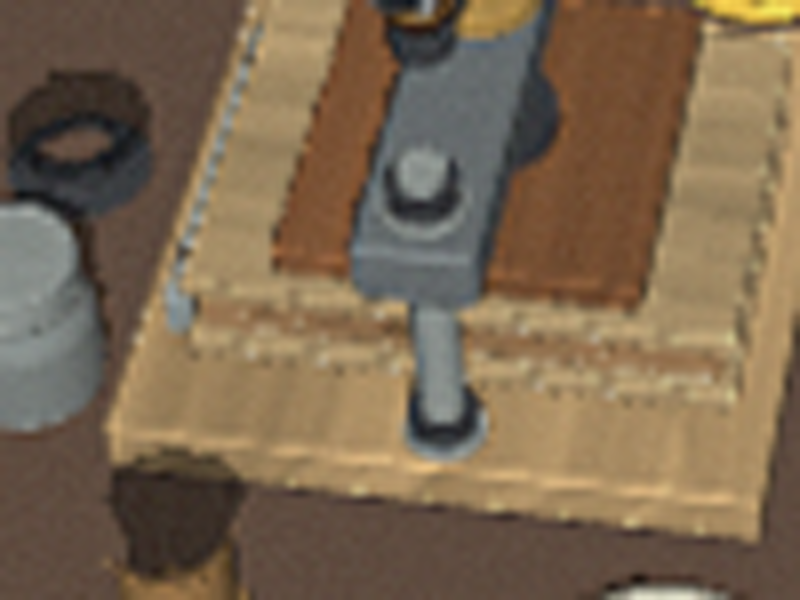

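```bash
python3 -m creep '[[255,-10.2,-2.4,-0.5,0],[255,-19.8,-6.6,-0.2,0],[255,-28.6,-12.3,0.1,0]]' >/dev/null; python3 f.py
python3 -m creep '[[255,-7.6,-7.2,0.3,0],[255,-13.8,-15.5,0.6,0],[255,-18.6,-24.9,0.9,0]]' >/dev/null; python3 f.py
python3 -m creep '[[255,-3,-10,0.3,0],[255,-4.3,-20.4,0.6,0],[255,-3.7,-30.8,0.8,0]]' >/dev/null; python3 f.py
python3 -m creep '[[255,2.4,-10.2,0.3,0],[255,6.6,-19.8,0.6,0],[255,12.3,-28.6,0.9,0]]' >/dev/null; python3 f.py;  python3 -m creep '[[255,0,0,0,0],[255,0,0,0,0]]' >/dev/null;python3 f.py
```

```text
q-0.932 r59.9 z216.4  res 9.2 rad -5.6 fz 8.5 open 24.8 t 15.27
  q-0.426 r60.6 z215.7  res 9.4 rad -2.5 fz 6.5 open 24.7 t 15.52
  q0.079 r61.1 z215.0  res 11.3 rad 1.8 fz 2.9 open 24.3 t 15.77
  q0.599 r61.4 z214.2  res 12.2 rad 6.3 fz 0.0 open 24.7 t 16.02
  q0.631 r61.4 z214.1  res 5.5 rad 6.1 fz 1.3 open 24.9 t 16.18
```

```bash
for i in 1 2 3 4; do python3 -m creep '[[255,0,0,0,0]]' >/dev/null;python3 f.py; done
python3 -m creep '[[255,3.5,-4.2,0.2,0],[255,7.5,-7.9,0.4,0]]' >/dev/null; python3 f.py; for i in 1 2 3 4; do python3 -m creep '[[255,0,0,0,0]]' >/dev/null;python3 f.py; done
```

```text
q0.632 r61.4 z214.1  res 5.0 rad 4.9 fz 0.8 open 24.5 t 16.27
  q0.631 r61.4 z214.1  res 5.4 rad 5.3 fz -0.1 open 24.9 t 16.35
  q0.631 r61.4 z214.1  res 5.0 rad 5.3 fz -0.1 open 24.6 t 16.43
  q0.632 r61.4 z214.1  res 5.0 rad 4.9 fz 0.8 open 24.5 t 16.52
  q0.783 r61.4 z213.9  res 11.7 rad 6.6 fz -1.0 open 24.7 t 16.68
  q0.800 r61.4 z213.9  res 8.8 rad 5.6 fz -0.2 open 24.5 t 16.77
  q0.799 r61.4 z213.8  res 7.8 rad 5.2 fz -0.6 open 24.8 t 16.85
  q0.799 r61.4 z213.9  res 8.1 rad 7.0 fz -0.2 open 24.7 t 16.93
  q0.799 r61.4 z213.9  res 7.9 rad 5.4 fz 0.0 open 24.4 t 17.02
```

```bash
python3 -m creep '[[255,8.1,-6.6,0.3,0],[255,17.3,-11.7,0.6,0]]' >/dev/null; python3 f.py;  python3 -m creep '[[255,0,0,0,0],[255,0,0,0,0]]' >/dev/null;python3 f.py;  python3 -m creep '[[255,-0.6,0.3,0,0],[255,-0.6,0.3,0,0]]' >/dev/null;python3 f.py
```

```text
q1.128 r61.4 z213.3  res 12.0 rad 2.2 fz -0.2 open 24.6 t 17.18
  q1.158 r61.4 z213.2  res 6.6 rad 2.6 fz 1.3 open 24.8 t 17.35
  q1.157 r61.3 z213.2  res 4.3 rad 1.8 fz 1.6 open 24.5 t 17.52
```

```bash
python3 -m creep '[[200,0,0,0,0],[150,0,0,0,0],[100,0,0,0,0],[50,0,0,0,0],[0,0,0,0,0],[0,0,0,0,0],[0,0,0,0,0],[0,0,0,0,0]]'|tail -2;  python3 -m creep '[[0,0,0,-10,0],[0,0,0,-30,0],[0,0,0,-60,0],[0,0,0,-100,0],[0,0,0,-120,0],[0,40,0,-130,0],[0,80,0,-130,0],[0,120,0,-130,0],[0,160,0,-130,0],[0,200,0,-130,0],[0,230,0,-130,0],[0,230,0,-130,0]]'
python3 - <<'E'
from h import *
a=shot('top','t6.png');b=shot('side','s6.png')
cv2.imwrite('pics/k.png',np.hstack([cv2.resize(a[110:285,300:460],(400,438),interpolation=cv2.INTER_CUBIC),cv2.resize(b[120:295,250:410],(400,438),interpolation=cv2.INTER_CUBIC)]))
E
```

```text
contact_force: [-0.6, -0.8, -0.5]
opening: 0.0853
t: 19.18
tool_pos: [0.3989, -0.1288, 0.3448]
tool_rot: [0.139, 3.136, -0.003]
contact_force: [-0.4, -0.4, -0.5]
opening: 0.0855
```

View pics/k.png

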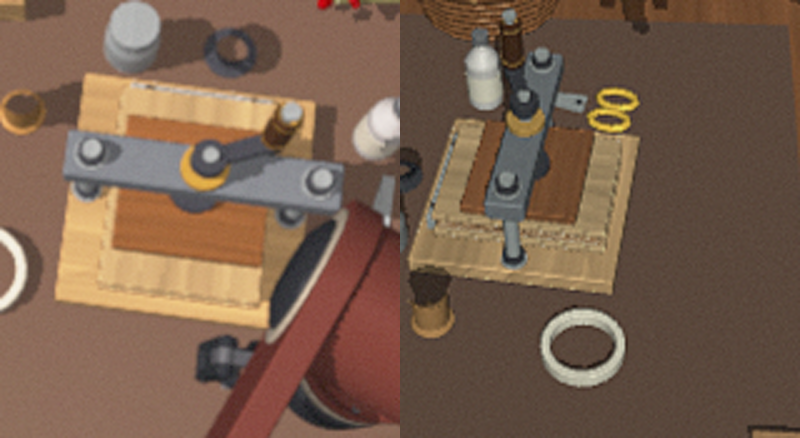

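Run:
```python
from h import *
p=onz('top',np.array([(98,288),(259,305)])/2.5+[300,110],.067)
print([wp(x).round(1) for x in p])
q=onz('side',np.array([(635-400,140)])/2.5+[250,120],.03); print('bed FR',wp(q[0]))
for n,l in (('side','tape'),('side','twine'),('top','scissors'),('side','scissors'),('side','glue'),('top','glue')):
    print(n,l,[(round(b['conf'],2),np.round(b['rect'])) for b in ctrl.boxes_of(n,l)[:1]])
```

```text
[array([-112.2,   83. ]), array([-108. ,  -77.5])]
bed FR [-117.74114195 -116.70175104]
side tape [(0.69, array([392., 293.,  66.,  82.]))]
side twine [(0.57, array([255., 237.,  18.,  17.]))]
top scissors [(0.45, array([273., 199.,  37.,  34.]))]
side scissors [(0.73, array([255., 124.,  90., 114.]))]
side glue [(0.58, array([275., 128.,  18.,  36.]))]
top glue [(0.76, array([440., 146.,  26.,  28.]))]
```

Run:
```python
from h import *
a=cv2.imread('pics/t6.png'); x0,y0=325,135;s=7
c=cv2.resize(a[y0:y0+85,x0:x0+110],None,fx=s,fy=s,interpolation=cv2.INTER_CUBIC)
for z,pts,col in((.068,[(-105,82),(-105,-78),(105,-78),(105,82)],(255,0,0)),(.03,[(-125,125),(-125,-125),(125,-125),(125,125)],(0,255,0)),(.05,[(105,50),(105,-50)],(0,0,255))):
    u=np.array([(proj('top',np.r_[pw(*p),z])[0]+.5-[x0,y0])*s-.5 for p in pts]); cv2.polylines(c,[u.astype(int)],len(pts)>2,col,1)
cv2.imwrite('pics/m.png',c)
```

```text
(no output)
```

View pics/m.png

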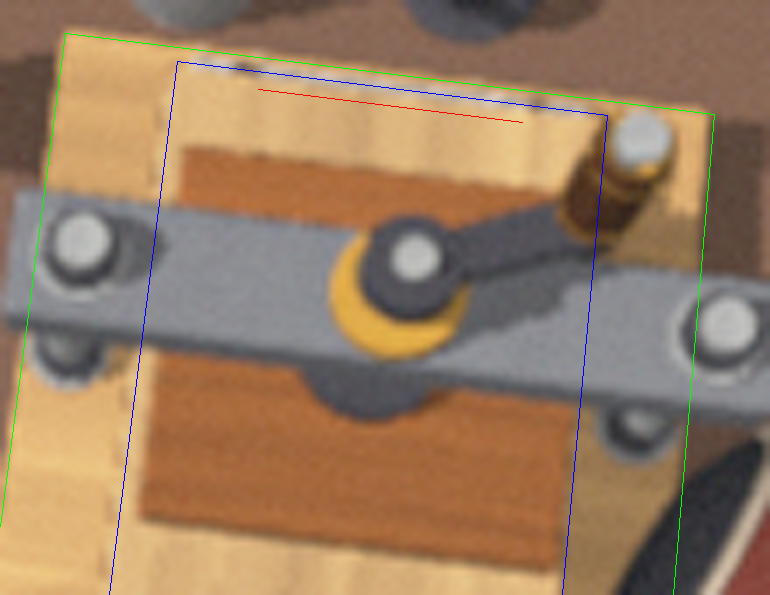

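```bash
python3 -c "
from station import ctrl
print(ctrl.finish_job())"
```

```text
the job is handed in; nothing more can be done
None
```

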